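# Seat the T-key in the recessed timber fastener and lock it

### The job

Take the T-handled key out of the wooden tool block and put it down the hole in the clamped timber; pressing only lightly, turn it until its blade drops fully home in the slot of the fastener at the bottom. Then, with the key kept home, turn the fastener (either way round) until the key's handle bar lies along the length of the timber, and leave the key standing there. Never force the key, and leave the jar, screwdriver and bit case alone.

Things in the scene. Friction and masses are not known exactly. Their poses are not given: they have to be found in the camera images.
- bore (a point): Centre of the mouth of the round hole in the top face of the clamped timber: two stacked boards, 300 long, 89 wide, 76 high in all, fixed to the bench. Its x axis runs along the timber's length, z up. The hole is 30 mm from the timber's middle, on the -x side; 28 in diameter with a 2 mm chamfer, 32 deep. More than 40 N of contact force between key and timber or fastener counts as forcing.
- seat (a point): Centre of the top face of the steel fastener that fills the bottom 12 mm of the hole, 20 mm below the mouth; axes of the timber, NOT of the slot. A slot 8 wide, 12 deep runs right across it. It lies square across the timber, or up to 0.8 rad either way from that: the direction is not given. It turns both ways against 0.15 N m of friction, no stop within a half turn, and stays put.
- clamp (a point): Top of the timber under a trigger clamp (steel bar, black jaw, orange grip), 150 mm from the hole on the +x side. The clamp stands up to 130 mm above the bench; fixed.
- key_mid (a point): Half-way up the axis of the T-handled key, 55 mm above its tip. The key is 110 high, 0.2 kg, standing upright: z up along its axis, x along both its handle bar and the width of its blade. From below: steel blade 22 wide, 6 thick, 13 high; round collar 26 in diameter from 13 to 46 mm above the tip, its foot tapered to 23; shank 12 in diameter; black handle bar.
- key_bar (a point): Middle of the key's handle bar, 100 mm above the tip on the key's axis: the place to grip. The bar is 75 long (along x), 14 thick (along y), 20 high, from 90 to 110 mm above the tip. Axes as the key's.
- key_tip (a point): Lower end of the key's blade, on the key's axis; axes as the key's. With the blade merely resting on top of the fastener the tip is 20 mm below the mouth of the hole; fully home in the slot it is 32 mm below. 5 to 10 N of downward pressure is plenty.
- holder_top (a point): Middle of the top face of the plywood tool block, 110 by 110, 44 high, fixed to the bench, with a round hole 28 in diameter and 32 deep in which the key stands at the start, its tip 12 mm above the bench. Four short steel studs stand in its corners, up to 55 mm above the bench.
- jar_mid (a point): Half-way up a jar of screws, 56 in diameter, 70 high, with a blue cap, between block and timber: not to be disturbed.
- screwdriver_grip (a point): Handle of a 200 mm screwdriver lying on the bench beyond the work: not to be disturbed.
- bitcase_mid (a point): Middle of a flat bit case, 100 by 60 by 30 high, lying on the bench between block and timber: not to be disturbed.
Not all that is in view belongs to the job. What is meant by the part that bears key_mid is not orange or pink, and is the smaller of those in its own colour.

How it is judged (in metres and radians):
On the way:
1. the key's blade is fully home in the fastener's slot: upright in the hole, its tip more than 28 mm below the mouth (z of key_tip in the frame of bore below -0.028 m and horizontal distance between key_tip and bore below 0.004 m and angle between key_mid's own z axis and vertical below 0.12 rad), for 0.2 s.
At the end, for the whole second after the job is handed in: The key stands released and at rest in the timber's hole, upright within 0.12 rad, its tip more than 28 mm below the mouth and within 4 mm of the hole's axis, with its handle bar along the timber's length within 0.14 rad (8 degrees) (all of step 1 and angle between the x axis of key_mid and the x axis of bore, either way round below 0.14 rad and linear speed of key below 0.02 m/s); the robot touches nothing.
It fails at once if the key is forced: more than 40 N between key and timber with its fastener (contact force between key and timber above 40 N).
It fails at once if the jar, screwdriver or bit case is moved more than 15 mm (distance of any of jar_mid, screwdriver_grip, bitcase_mid from where it was at the start of the episode above 0.015 m).
It also fails if it takes over 72 s, if anything falls off the work surface, if the arm or the gripper's body presses on something with over 40 N, if the wrist force passes 120 N, or if a joint passes its speed limit or range.

### The arm

A 6-joint arm with a two-finger parallel gripper is mounted at the origin on the work surface. World frame = base frame: x ahead of the robot, y to its left, z up, the work surface at z = 0. Lengths are in m, angles in degrees, forces in N, time in s.
With the tool pointing down it reaches from about 0.35 to 0.925 m from the base axis. Payload 6.4 kg.
Tool frame: the origin (TCP) lies at the very end of the fingers, on their centre line; the grasp point (between the pads) lies 19 mm behind it; z points along the fingers, y is the direction in which the jaws open and shut (so a half turn about z gives the same grasp; the last joint's range is limited). The gripper opens to 85 mm and grips with 20 to 120 N. Pads are 22 mm wide; open, the fingers measure 114 mm over their backs; the gripper's body (76 mm by 85 mm) begins 54 mm behind the grasp point. The pads swing forward as they close: fully open they stand 13 mm farther back than shut.
Start: joints at [-80.735, 14.043, 89.255, -0, 76.702, -9.975], TCP at [0.214, -0.614, 0.231] pointing down, gripper open.
Joint ranges: [-179.41, 179.41], [-58.25, 129.5], [7.25, 145.43], [-54.29, 234.29], [11.92, 165.04], [-157.13, 157.13]. Speed limits (degrees/s): [147.25, 147.25, 180, 180, 180, 180].

### API

Orientations are given as [roll, pitch, yaw] about the fixed x, y, z axes, in that order (R = Rz(yaw) Ry(pitch) Rx(roll)).
In Python, from plant import ctrl gives the robot as it stands.
- The arm moves only by the shell command python3 -m jog 'ROWS' [FORCE]. ROWS is JSON, a list of rows, each a list of 3 entries, a list of its own where there are three numbers: the turn, a rotation vector about the tool's x, y, z in rad, then the shift along the tool's x, y, z in cm, then the opening, from 0 (shut) to 1 (fully open). A call has 1 to 12 rows; each row shifts and turns the pose as measured when the row begins, along the tool's axes as they then stand; what a row does not reach is not made up. A row lasts 1/8 s, in which the tool goes at most 62.5 mm and 10.7 degrees, less where a joint would pass 70% of its speed; a pose out of reach is approached as far as the arm can. A call with a gripper value outside its range is refused whole. The fingers move at their own pace and stop on an object; FORCE is the grip in N (left out, the last holds). Time passes only in rows, so rows that do not move let the fingers close. It gives the time, the measured TCP pose, the force and the opening at its end, in the units of the state.
- ctrl.state(): the state, without advancing time (a new reading comes with each control period).
- ctrl.capture(name): name is "side" or "top"; returns the picture (480x640x3 uint8, red, green, blue); there is no depth.
- ctrl.get_calibration(name): a dict with "intrinsics" (3x3 intrinsics, pixels), "pose" (4x4, takes a point from camera to world coordinates). Camera axes: x right, y up, looking along -z (the intrinsics and any distortion apply to the point x, -y, -z); pixel columns grow to the right and rows downward; lengths in m; the calibration is good to about 2 mm. A picture is of the moment at which its call begins. get_calibration takes no time and is no camera call.
- ctrl.sign_off(): hands the job in, once; it reports no verdict.
Trained networks look in the newest picture that a camera, given by its name, has taken for a name from the list of things; names that differ only in an ending like _2 or _b are one class to them, and where a whole thing is asked for, a point or a joint stands for the part that bears it (a point fixed in the world has none). Each returns a list of dicts, best first, with "p" (0 to 1); they miss things now and then, are a little off and sometimes report something else, mostly with a low value. They report only what shows in the picture. A call takes as long as a camera call. They do not tell look-alikes from the thing itself.
- ctrl.find_in(camera, target): "box" ([left, top, width, height] as shares, 0 to 1, of the picture: columns of its width, rows of its height, round what is visible of it).
The state is a dict: "time_s": time; "q": joint angles; "joint_vel": joint speeds; "tau": joint torques, N m; "ee_pos": TCP position; "tool_rot": TCP orientation; "wrist_force": force on the tool from outside, world axes, zero at the start; "wrist_torque": the same for the moment, N m; "opening": finger opening in m.
Only numpy, scipy, OpenCV 4.12 (cv2) and the standard library are available. Lean on these libraries where they do the work, as an engineer would, in place of code of your own. Each camera call takes 0.05 s, during which the arm holds its last target. There are 200 camera calls.

## Working session

There is one attempt and no reset: what is moved stays moved. The work goes in short steps, Python scripts to look and compute and a shell command to move; the robot and the scene stay as the last step left them, time stands still between calls to the robot, and variables do not carry over. Pictures are saved under pics/ and viewed, about 8 in all and at most 12, crops included, and the job is handed in when it is done.

```bash
mkdir -p pics; ls
python3 - <<'E'
from plant import ctrl
import cv2, numpy as np
np.set_printoptions(precision=4,suppress=True)
print(ctrl.state())
for c in("side","top"):
    im=ctrl.capture(c); cv2.imwrite(f"pics/{c}0.png",im[:,:,::-1])
    k=ctrl.get_calibration(c); print(c,k["intrinsics"],k["pose"],[x for x in k if x not in("intrinsics","pose")])
    for t in ("bore","key_mid","key_bar","holder_top","seat","clamp","jar_mid","bitcase_mid"):
        print(t,[(np.round(np.array(d["box"])*[640,480,640,480],1).tolist(),round(d["p"],2)) for d in ctrl.find_in(c,t)][:4])
E
```

```text
pics
{'time_s': 0.0, 'q': array([-80.7356,  14.0828,  89.3254,  -0.0001,  76.703 ,  -9.9743]), 'joint_vel': array([ 0.0157, -0.0171,  0.0377, -0.1212, -0.0298, -0.031 ]), 'tau': array([  0.0023, -42.9508, -32.613 ,  -0.    ,   0.0054,   0.    ]), 'ee_pos': array([ 0.2141, -0.6131,  0.2302]), 'tool_rot': array([-179.8905,   -0.0192,   19.2388]), 'wrist_force': array([0.0691, 0.4325, 0.4824]), 'wrist_torque': array([-0.0441,  0.0167, -0.0162]), 'opening': 0.08521240726354352}
side [[449.9371   0.     322.0665]
 [  0.     449.9371 232.7642]
 [  0.       0.       1.    ]] [[ 0.8482  0.4037 -0.343   0.3556]
 [-0.5297  0.6506 -0.5442 -0.3384]
 [ 0.0034  0.6433  0.7656  0.5993]
 [ 0.      0.      0.      1.    ]] []
bore [([287.9, 295.6, 260.8, 184.4], 0.82)]
key_mid [([117.0, 173.2, 84.2, 82.2], 0.93), ([187.8, 100.2, 56.7, 72.0], 0.83), ([232.1, 160.1, 52.4, 45.6], 0.68), ([326.9, 156.6, 44.2, 53.0], 0.65)]
key_bar [([237.6, 157.5, 47.1, 46.8], 0.91), ([118.7, 172.0, 82.5, 85.6], 0.86), ([327.5, 155.6, 46.1, 53.1], 0.59), ([187.7, 100.2, 55.4, 68.3], 0.56)]
holder_top [([224.1, 176.4, 85.
[... 426 characters left out ...]
   1.    ]] []
bore [([420.9, 181.1, 103.3, 199.7], 0.92), ([182.7, 236.2, 84.9, 77.2], 0.46)]
key_mid [([200.6, 247.2, 30.2, 47.5], 0.94), ([69.4, 248.4, 78.0, 56.9], 0.76), ([180.7, 342.4, 42.4, 83.1], 0.67), ([238.7, 160.8, 37.4, 43.4], 0.59)]
key_bar [([68.9, 248.7, 75.3, 54.4], 0.89), ([197.9, 250.4, 34.1, 45.5], 0.74), ([238.2, 165.7, 39.4, 44.1], 0.67), ([181.8, 341.6, 46.9, 81.9], 0.6)]
holder_top [([184.3, 240.1, 82.1, 73.8], 0.97)]
seat [([418.5, 181.0, 107.3, 202.8], 0.66)]
clamp [([419.1, 180.0, 108.1, 201.3], 0.71)]
jar_mid [([312.5, 335.8, 39.5, 32.1], 0.79), ([195.9, 249.4, 35.7, 49.3], 0.37), ([184.2, 239.0, 82.9, 72.4], 0.35)]
bitcase_mid [([314.7, 201.7, 38.9, 62.2], 0.64)]
```

View pics/top0.png

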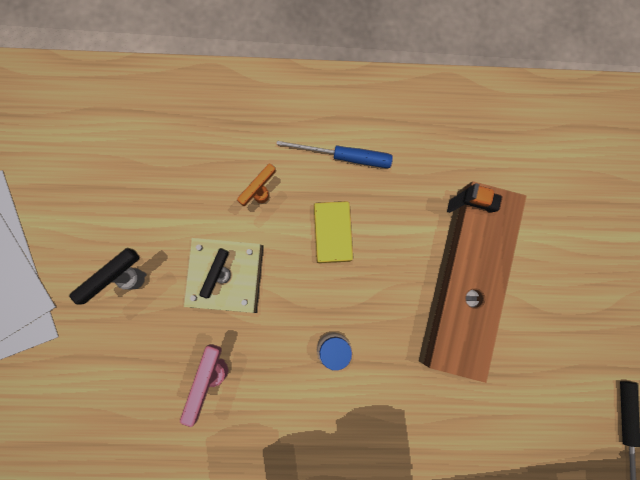

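View pics/side0.png

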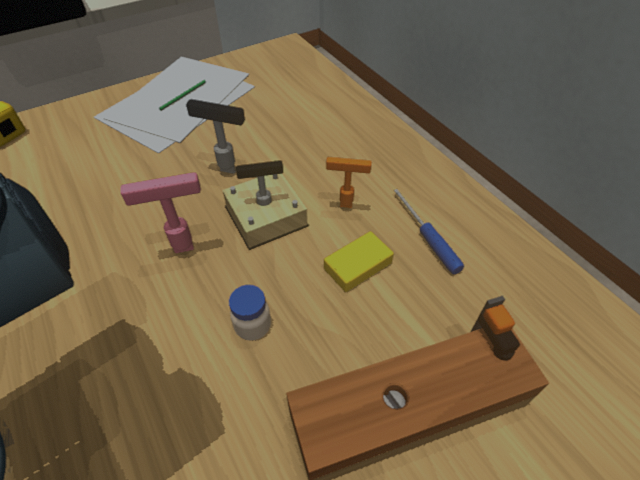

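Four T-keys in the top picture: black (214,273) standing in the block, larger black (104,277), orange (257,186) and pink (200,386). The one meant is the black one at (214,273): not orange or pink, and the smaller of the two blacks. The bore mouth is at about (473,298). I'll confirm with an enlarged crop of the key and the bore.

Run:
```python
import cv2,numpy as np
t=cv2.imread("pics/top0.png");s=cv2.imread("pics/side0.png")
def c(im,x,y,w):return cv2.resize(im[y:y+int(w*.75),x:x+w],(400,300),interpolation=cv2.INTER_CUBIC)
a=np.vstack([np.hstack([c(t,175,235,100),c(t,448,280,50)]),np.hstack([c(s,215,140,100),c(s,370,380,50)])])
cv2.imwrite("pics/crop1.png",a)
```

```text
(no output)
```

View pics/crop1.png

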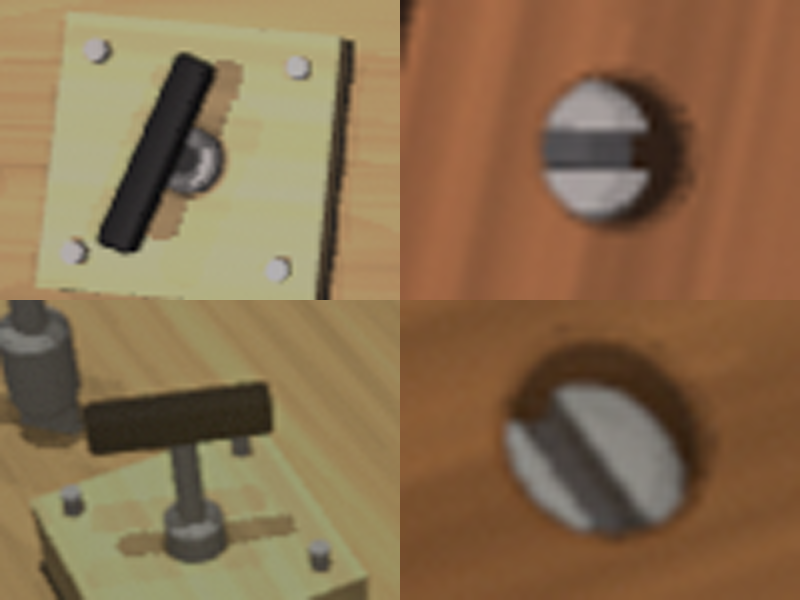

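The crop confirms it: the small black key stands in the block, seen by both cameras. The slot shows clearly, lying roughly level across the top picture (crop 540–640,150). Next I'll fit the key pose, bore, slot and timber direction.

```bash
cat > h.py <<'E'
from plant import ctrl
import cv2, numpy as np
from scipy.optimize import minimize
np.set_printoptions(precision=4,suppress=True)
K={};P={}
for c in("side","top"):
    k=ctrl.get_calibration(c);K[c]=np.array(k["intrinsics"]);P[c]=np.array(k["pose"])
def proj(c,X):
    X=np.atleast_2d(X);p=(X-P[c][:3,3])@P[c][:3,:3]; p=p*[1,-1,-1]; u=p@K[c].T; return u[:,:2]/u[:,2:]
def onplane(c,uv,z):
    d=np.linalg.inv(K[c])@[uv[0],uv[1],1]; d=P[c][:3,:3]@(d*[1,-1,-1]); o=P[c][:3,3]; return o+d*(z-o[2])/d[2]
def boxpts(x,y,z0,z1,yaw,L=.075,W=.014):
    R=np.array([[np.cos(yaw),-np.sin(yaw)],[np.sin(yaw),np.cos(yaw)]])
    return np.array([[*(R@[sx*L/2,sy*W/2]+[x,y]),z] for sx in(-1,1) for sy in(-1,1) for z in(z0,z1)])
S=4
def rend(c,pts,shape=(480,640)):
    m=np.zeros((shape[0]*S,shape[1]*S),np.uint8)
    h=cv2.convexHull((proj(c,pts)*S+S/2-.5).round().astype(np.int32)); cv2.fillConvexPoly(m,h,1)
    return cv2.resize(m.astype(np.float32),shape[::-1],interpolation=cv2.INTER_AREA)
def fitbar(masks,x0,zlo):
    "masks: {cam:mask float}; fit x,y,yaw(,z) of bar"
    def f(v):
        e=0
        for c,m in masks.items():
            r=rend(c,boxpts(v[0]/1e3,v[1]/1e3,zlo+v[3]/1e3,zlo+.02+v[3]/1e3,v[2]/50)); e+=np.abs(r-m).sum()
        return e+0.3*v[3]**2
    best=minimize(f,[x0[0]*1e3,x0[1]*1e3,x0[2]*50,0],method="Nelder-Mead",options=dict(initial_simplex=np.array([x0[0]*1e3,x0[1]*1e3,x0[2]*50,0])+np.vstack([np.zeros(4),np.diag([6,6,8,3])]),maxiter=300))
    v=best.x; return v[0]/1e3,v[1]/1e3,v[2]/50,v[3],best.fun
E
python3 - <<'E'
from h import *
t=cv2.imread("pics/top0.png");s=cv2.imread("pics/side0.png")
M={}
for c,im,(x0,y0,x1,y1) in(("top",t,(196,244,232,302)),("side",s,(234,158,286,182))):
    g=im.max(2); m=np.zeros(g.shape,np.float32); m[y0:y1,x0:x1]=(g[y0:y1,x0:x1]<52)
    n,l,st,_=cv2.connectedComponentsWithStats(m.astype(np.uint8)); i=1+st[1:,4].argmax(); M[c]=(l==i).astype(np.float32); print(c,st[i])
p0=onplane("top",(214,273),.122); a=onplane("top",(207,294),.122);b=onplane("top",(221,252),.122)
yaw=np.arctan2(*(b-a)[[1,0]]); print("init",p0,yaw)
for cs in(("top",),("side",),("top","side")):
    print(cs,fitbar({c:M[c] for c in cs},(p0[0],p0[1],yaw),.102))
# holder hole check / bore
for c,im,box,in (("top",t,(462,286,486,310)),("side",s,(380,382,410,412))):pass
for c,uv in(("top",(448+610/8,280+150/8)),("side",(370+600/8,380+(430-300)/8))): print("bore",c,uv,onplane(c,uv,.076))
# timber edges: red top face
for c,im in(("top",t),("side",s)):
    lsd=cv2.createLineSegmentDetector().detect(cv2.cvtColor(im,cv2.COLOR_BGR2GRAY))[0][:,0]
    for L in lsd:
        d=np.hypot(L[2]-L[0],L[3]-L[1]); 
        x,y=(L[0]+L[2])/2,(L[1]+L[3])/2
        if d>60 and ((c=="top" and x>415 and 180<y<390 and x<530) or (c=="side" and x>285 and y>290)):
            A=onplane(c,L[:2],.076);B=onplane(c,L[2:],.076); print(c,L.round(1),A[:2],B[:2],np.degrees(np.arctan2(*(B-A)[[1,0]])))
# slot direction, fastener top plane z=.056
for c,a,b in(("top",(448+545/8,280+149/8),(448+640/8,280+150/8)),("side",(370+(540-400)/8,380+(410-300)/8),(370+(615-400)/8,380+(515-300)/8))):
    A=onplane(c,a,.056);B=onplane(c,b,.056);print("slot",c,A,B,np.degrees(np.arctan2(*(B-A)[[1,0]])))
E
```

```text
top [200 249  28  49 526]
side [236 162  46  16 459]
init [0.559  0.1733 0.122 ] -0.27427236993671084
('top',) (np.float64(0.5587455585915652), np.float64(0.17522305140564362), np.float64(-0.3396607111809585), np.float64(-2.4983058133125752e-05), np.float64(124.93750000018724))
('side',) (np.float64(0.5593139206929955), np.float64(0.17494136713891206), np.float64(-0.3753259214405469), np.float64(-2.408884721100773), np.float64(271.8658176798658))
('top', 'side') (np.float64(0.5588892194501534), np.float64(0.17551979008210647), np.float64(-0.3356271542712719), np.float64(-0.6317599881018984), np.float64(399.55723620476994))
bore top (524.25, 298.75) [ 0.533  -0.2983  0.076 ]
bore side (445.0, 396.25) [ 0.5799 -0.253   0.076 ]
top [417.8 359.6 451.9 212.8] [ 0.4372 -0.1321] [ 0.6647 -0.1857] -13.267202889654083
top [465.8 206.9 429.4 365.6] [ 0.6748 -0.2079] [ 0.4286 -0.1499] 166.74061430763982
top [525.7 195.4 485.8 381.9] [ 0.6963 -0.3044] [ 0.4061 -0.2361] 166.7607999786089
side [528.1 404.4 332.1 478.7] [ 0.6549 -0.3107] [ 0.4218 -0.2556] 166.69032748445767
side [310.  471.6 544.8 384.3] [ 0.4057 -0.2377] [ 0.6901 -0.3049] -13.2959179925541
side [287.7 398.2 308.2 470.6] [ 0.4233 -0.1581] [ 0.4046 -0.2359] -103.55520432207128
side [284.6 392.6 468.6 332.1] [ 0.4235 -0.1505] [ 0.6616 -0.2069] -13.317562787124299
side [558.1 323.2 601.6 365.9] [ 0.7697 -0.259 ] [ 0.7673 -0.326 ] -92.00132071103977
slot top [ 0.5329 -0.2943  0.056 ] [ 0.5331 -0.3135  0.056 ] -89.23055015274537
slot side [ 0.5313 -0.2105  0.056 ] [ 0.5312 -0.2289  0.056 ] -90.24842858045604
```

```bash
cat >> h.py <<'E'
from scipy.spatial.transform import Rotation as Ro
def togo(x,y,z,yaw):
    s=ctrl.state(); R=Ro.from_euler("xyz",s["tool_rot"],degrees=True); T=Ro.from_euler("xyz",[180,0,yaw],degrees=True)
    print("t",round(s["time_s"],2),"pos",s["ee_pos"],"rot",s["tool_rot"],"F",s["wrist_force"],"M",s["wrist_torque"],"open",round(s["opening"],4),"q6",s["q"][5].round(1))
    print(" togo cm",R.inv().apply(np.array([x,y,z])-s["ee_pos"])*100,"turn",(R.inv()*T).as_rotvec())
E
python3 - <<'E'
from h import *
for c,uv in(("top",(474.25,298.75)),("side",(395,396.25))): print("bore",c,onplane(c,uv,.076))
for c,a,b in(("top",(448+145/8,280+149/8),(448+240/8,280+150/8)),):
    A=onplane(c,a,.056);B=onplane(c,b,.056);print("slot",c,A,B,np.degrees(np.arctan2(*(B-A)[[1,0]])))
E
python3 -m jog '[[[0,0,0],[3.9,-4.2,0],1],[[0,0,0],[3.9,-4.2,0],1],[[0,0,0],[3.9,-4.2,0],1],[[0,0,0],[3.9,-4.2,0],1],[[0,0,0],[3.9,-4.2,0],1],[[0,0,0],[3.9,-4.2,0],1],[[0,0,0],[3.9,-4.2,0],1],[[0,0,0],[3.9,-4.2,0],1],[[0,0,0],[3.9,-4.2,0],1],[[0,0,0],[3.9,-4.2,0],1],[[0,0,0],[3.9,-4.2,0],1],[[0,0,0],[3.9,-4.2,0],1]]' 40
python3 -c "
from h import *
togo(.5588,.1754,.2,160.5)"
```

```text
bore top [ 0.5311 -0.2199  0.076 ]
bore side [ 0.5305 -0.2222  0.076 ]
slot top [ 0.5309 -0.2139  0.056 ] [ 0.5312 -0.2329  0.056 ] -89.23248123699877
time_s: 2.4
ee_pos: [0.4985, 0.0314, 0.2333]
tool_rot: [179.5, -0.4, 18.8]
wrist_force: [0.7, -1.2, -0.0]
opening: 0.0855
t 2.4 pos [0.4985 0.0314 0.2333] rot [179.5129  -0.3927  18.7525] F [ 0.7177 -1.2232 -0.0474] M [ 0.0163  0.0019 -0.0229] open 0.0855 q6 62.0
 togo cm [ 10.3174 -11.7246   3.3042] turn [ 0.0121  0.0076 -2.474 ]
```

```bash
python3 -m jog '[[[0,0,0],[4,-4.5,0],1],[[0,0,0],[4,-4.5,0],1],[[0,0,-0.18],[2.2,-2.5,0],1],[[0,0,-0.18],[0,0,0],1],[[0,0,-0.18],[0,0,0],1],[[0,0,-0.18],[0,0,0],1],[[0,0,-0.18],[0,0,0],1],[[0,0,-0.18],[0,0,0],1],[[0,0,-0.18],[0,0,0],1],[[0,0,-0.18],[0,0,0],1],[[0,0,-0.18],[0,0,0],1],[[0,0,-0.18],[0,0,0],1]]' >/dev/null
python3 -m jog '[[[0,0,-0.18],[0,0,0],1],[[0,0,-0.18],[0,0,0],1],[[0,0,-0.18],[0,0,0],1],[[0,0,-0.15],[0,0,0],1],[[0,0,0],[0,0,0],1]]' >/dev/null
python3 -c "
from h import *
togo(.5588,.1754,.16,160.5)"
```

```text
t 4.53 pos [0.5604 0.1836 0.2344] rot [-179.855     0.7943  166.4925] F [-0.6553 -0.8809  0.1897] M [0.0263 0.0414 0.0234] open 0.0851 q6 -69.1
 togo cm [ 0.0683 -0.8137  7.4417] turn [-0.0018  0.014   0.1046]
```

```bash
python3 -m jog '[[[0,0,0.1],[0,-0.8,0],1],[[0,0.014,0],[0,0,2],1],[[0,0,0],[0,0,2.5],1],[[0,0,0],[0,0,2.5],1],[[0,0,0],[0,0,0],1]]' >/dev/null
python3 -c "
from h import *
togo(.5588,.1754,.093,160.5)"
```

```text
t 5.15 pos [0.5577 0.1758 0.1586] rot [-179.8963   -0.2567  160.3763] F [-0.917   0.2765 -0.1362] M [-0.0253  0.0207 -0.0222] open 0.0856 q6 -64.0
 togo cm [-0.1497  0.0144  6.5571] turn [-0.0018 -0.0045 -0.0022]
```

```bash
python3 -m jog '[[[0,0,0],[-0.15,0,2.2],1],[[0,0,0],[0,0,2.2],1],[[0,0,0],[0,0,2.1],1],[[0,0,0],[0,0,0],1]]'
python3 - <<'E'
from h import *
togo(.5588,.1754,.093,160.5)
a=ctrl.capture("top");b=ctrl.capture("side")
o=np.hstack([cv2.resize(a[190:340,140:300],(400,375),interpolation=2),cv2.resize(b[90:240,190:350],(400,375),interpolation=2)])
cv2.imwrite("pics/grasp.png",o[:,:,::-1])
E
```

```text
time_s: 5.65
ee_pos: [0.5607, 0.176, 0.0938]
tool_rot: [180.0, -0.1, 160.4]
wrist_force: [-0.1, -0.8, 0.9]
opening: 0.0851
t 5.65 pos [0.5607 0.176  0.0938] rot [179.9923  -0.1223 160.3897] F [-0.0727 -0.7525  0.9111] M [0.0042 0.0037 0.0084] open 0.0851 q6 -64.1
 togo cm [ 0.1587 -0.1166  0.0757] turn [ 0.0001 -0.0021 -0.0019]
```

View pics/grasp.png

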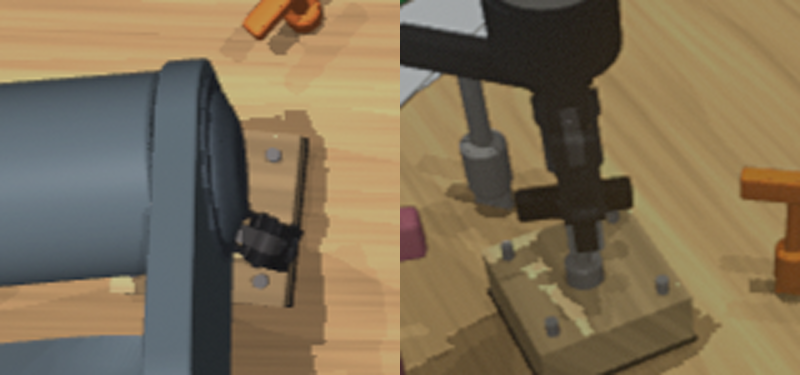

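The fingers straddle the bar about its middle: in the side crop at (575,200) the bar sticks out evenly on both sides. I'll correct the small offset and close.

```bash
python3 -m jog '[[[0,0,0],[0.15,-0.1,0.05],1],[[0,0,0],[0,0,0],0],[[0,0,0],[0,0,0],0],[[0,0,0],[0,0,0],0],[[0,0,0],[0,0,0],0],[[0,0,0],[0,0,0],0],[[0,0,0],[0,0,0],0],[[0,0,0],[0,0,0],0]]' 50
python3 -c "
from h import *
togo(.5588,.1754,.093,160.5)"
```

```text
time_s: 6.75
ee_pos: [0.5627, 0.1759, 0.0993]
tool_rot: [179.8, 0.4, 160.4]
wrist_force: [-0.4, -0.4, 0.3]
opening: 0.0128
t 6.75 pos [0.5627 0.1759 0.0993] rot [179.7542   0.4206 160.4084] F [-0.4357 -0.4132  0.2965] M [-0.0385  0.0849  0.0405] open 0.0128 q6 -64.1
 togo cm [ 0.3599 -0.1779  0.6243] turn [ 0.0043  0.0073 -0.0016]
```

```bash
python3 -m jog '[[[0,0,0],[0,0,-1.5],0],[[0,0,0],[0,0,-1.5],0],[[0,0,0],[0,0,-2],0],[[0,0,0],[0,0,-3],0],[[0,0,0],[0,0,-3],0],[[0,0,0],[0,0,0],0]]'
python3 - <<'E'
from h import *
togo(.531,-.221,.22,90)
a=ctrl.capture("top");b=ctrl.capture("side")
for t in("key_mid",): print([(np.round(np.array(d["box"])*[640,480,640,480],1).tolist(),round(d["p"],2)) for d in ctrl.find_in("side",t)][:4])
cv2.imwrite("pics/lift.png",b[40:340,150:450,::-1].repeat(2,0).repeat(2,1))
E
```

```text
time_s: 7.5
ee_pos: [0.5615, 0.1761, 0.2166]
tool_rot: [179.7, 0.5, 160.4]
wrist_force: [-0.4, 0.9, -2.1]
opening: 0.0129
t 7.5 pos [0.5615 0.1761 0.2166] rot [179.6726   0.4873 160.4154] F [-0.4158  0.9105 -2.12  ] M [-0.0681 -0.0746 -0.0071] open 0.0129 q6 -64.1
 togo cm [-10.4373 -38.4295  -0.4687] turn [0.0102 0.0039 1.229 ]
[([326.6, 159.5, 45.0, 49.0], 0.65), ([183.6, 98.8, 59.2, 71.1], 0.64), ([221.2, 97.1, 56.7, 65.4], 0.57), ([121.1, 171.9, 78.4, 82.3], 0.57)]
```

```bash
python3 -m jog '[[[0,0,0],[-0.7,-2.6,0],0],[[0,0,0],[-1.3,-4.8,0],0],[[0,0,0],[-1.4,-5.2,0],0],[[0,0,0],[-1.4,-5.2,0],0],[[0,0,0],[-1.4,-5.2,0],0],[[0,0,0],[-1.4,-5.2,0],0],[[0,0,0],[-1.3,-4.8,0],0],[[0,0,0],[-0.7,-2.6,0],0],[[0,0,0.15],[0,0,0],0],[[0,0,0.15],[0,0,0],0],[[0,0,0.15],[0,0,0],0],[[0,0,0.15],[0,0,0],0]]' 60
python3 -c "
from h import *
togo(.531,-.221,.2,90)"
```

```text
time_s: 9.15
ee_pos: [0.5171, -0.1997, 0.1859]
tool_rot: [-178.9, -2.0, 124.9]
wrist_force: [0.1, -0.5, -0.9]
opening: 0.0131
t 9.15 pos [ 0.5171 -0.1997  0.1859] rot [-178.8924   -1.9825  124.8625] F [ 0.0671 -0.4686 -0.95  ] M [ 0.0277 -0.0228  0.0102] open 0.0131 q6 -67.5
 togo cm [-2.4893 -0.1054 -1.4921] turn [-0.0293 -0.0276  0.6087]
```

```bash
python3 -m jog '[[[-0.02,-0.02,0],[-1.2,0,-1.6],0],[[0,0,0],[-1.2,0,0],0],[[0,0,0.15],[0,0,0],0],[[0,0,0.15],[0,0,0],0],[[0,0,0.15],[0,0,0],0],[[0,0,0.13],[0,0,0],0],[[0,0,0],[0,0,0],0]]'
python3 -c "
from h import *
togo(.531,-.221,.2,90)"
```

```text
time_s: 10.02
ee_pos: [0.5326, -0.2238, 0.1989]
tool_rot: [-179.5, -0.8, 91.2]
wrist_force: [-0.4, -0.5, -0.9]
opening: 0.0131
t 10.03 pos [ 0.5326 -0.2238  0.1989] rot [-179.4776   -0.8283   91.2262] F [-0.4017 -0.5423 -0.8945] M [-0.0364  0.0218  0.0059] open 0.0131 q6 -35.5
 togo cm [ 0.2864 -0.1561 -0.1087] turn [-0.0093 -0.0144  0.0215]
```

Run:
```python
from h import *
a=ctrl.capture("top");b=ctrl.capture("side")
cv2.imwrite("pics/ab_top.png",a[:,:,::-1]);cv2.imwrite("pics/ab_side.png",b[:,:,::-1])
togo(.531,-.221,.2,90)
o=np.hstack([cv2.resize(b[270:450,300:480],(600,600),interpolation=2),cv2.resize(a[190:370,410:470],(200,600),interpolation=2)])
cv2.imwrite("pics/above.png",o[:,:,::-1])
```

```text
t 10.12 pos [ 0.5325 -0.2236  0.1989] rot [-179.4784   -0.827    91.2344] F [ 0.2341  0.3089 -1.4262] M [ 0.0489 -0.0093  0.0126] open 0.013 q6 -35.5
 togo cm [ 0.2689 -0.1469 -0.1054] turn [-0.0093 -0.0143  0.0216]
```

View pics/above.png

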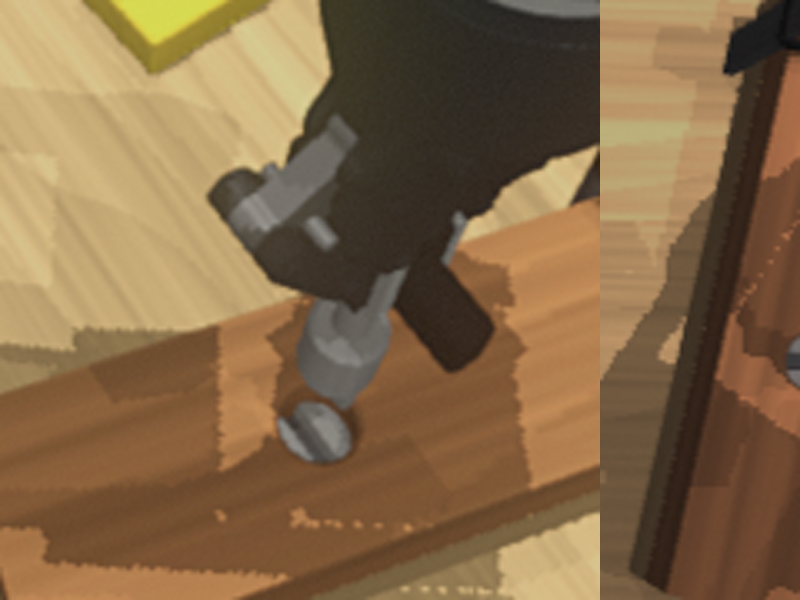

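```bash
cat >> h.py <<'E'
def keymodel(c,im,p,R,off,scale,o,dx=0,tipdist=None):
    "draw key wireframe; off = TCP->bar centre back along tool z (m), dx along bar"
    def W(l): return p+R.apply(np.array(l)*[1,1,1]+[dx,0,-off])
    def pl(pts,col):
        u=((proj(c,np.array([W(l) for l in pts]))-o)*scale+scale/2).round().astype(np.int32); cv2.polylines(im,[u],False,col,1)
    a=np.linspace(0,2*np.pi,25)
    for r,h in((.013,.046),(.013,.018),(.0115,.013)): pl([(r*np.cos(t),r*np.sin(t),.1-h) for t in a],(255,255,0))
    pl([(0,0,0),(0,0,.1)],(0,255,0)); pl([(-.011,0,.1),(.011,0,.1),(.011,0,.087),(-.011,0,.087),(-.011,0,.1)],(255,0,255))
    for z in(-.01,.01): pl([(sx*.0375,sy*.007,z) for sx,sy in((-1,-1),(1,-1),(1,1),(-1,1),(-1,-1))],(0,255,255))
def overlay(name,off,dx=0):
    s=ctrl.state();R=Ro.from_euler("xyz",s["tool_rot"],degrees=True);out=[]
    for c,(x0,y0) in(("side",(330,300)),("top",(430,230))):
        im=ctrl.capture(c);cv2.imwrite(f"pics/{name}_{c}.png",im[:,:,::-1]); o=cv2.resize(im[y0:y0+140,x0:x0+100],(400,560),interpolation=2)[:,:,::-1].copy()
        keymodel(c,o,s["ee_pos"],R,off,4,np.array([x0,y0]),dx)
        a=np.linspace(0,2*np.pi,40); B=np.array([.5308,-.2211,.076])
        for z,r in((.076,.016),(.056,.014)):
            u=((proj(c,np.stack([B[0]+r*np.cos(a),B[1]+r*np.sin(a),0*a+z],1))-[x0,y0])*4+2).round().astype(np.int32);cv2.polylines(o,[u],True,(0,0,255),1)
        out.append(o)
    cv2.imwrite(f"pics/{name}.png",np.hstack(out))
E
python3 -c "
from h import *
overlay('ov1',.017)"
```

```text
(no output)
```

View pics/ov1.png

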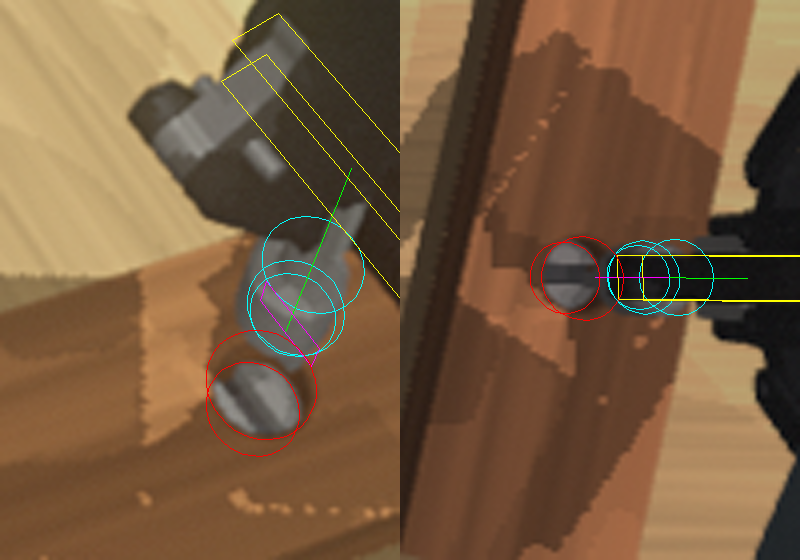

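Run:
```python
from h import *
a=cv2.imread("pics/ov1_side.png");b=cv2.imread("pics/ov1_top.png")
def g(im): return np.clip(255*(im/255.)**.6,0,255).astype(np.uint8)
cv2.imwrite("pics/v7.png",np.hstack([g(cv2.resize(a[290:410,350:450],(500,600),interpolation=2)),g(cv2.resize(b[240:360,460:520],(300,600),interpolation=2))]))
s=ctrl.state();R=Ro.from_euler("xyz",s["tool_rot"],degrees=True)
L=np.array([[-.0375,0,0],[0,0,0],[.0375,0,0],[0,0,.054],[0,0,.087],[0,0,.1]])
X=s["ee_pos"]+R.apply(L+[0,0,-.017]);print(X)
print("side crop",(proj("side",X)-[350,290])*5);print("top crop",(proj("top",X)-[460,240])*5+[500,0])
```

```text
[[ 0.5334 -0.2611  0.2154]
 [ 0.5326 -0.2236  0.216 ]
 [ 0.5318 -0.1862  0.2165]
 [ 0.5321 -0.2229  0.162 ]
 [ 0.5318 -0.2224  0.129 ]
 [ 0.5317 -0.2222  0.116 ]]
side crop [[475.5232 421.3921]
 [335.6244 256.0398]
 [208.3701 105.6325]
 [287.4818 375.897 ]
 [262.1367 438.9969]
 [252.8687 462.0708]]
top crop [[925.8069 295.1872]
 [780.3058 294.7739]
 [633.9724 294.3583]
 [691.7928 294.1147]
 [644.4222 293.7619]
 [626.9646 293.6319]]
```

View pics/v7.png

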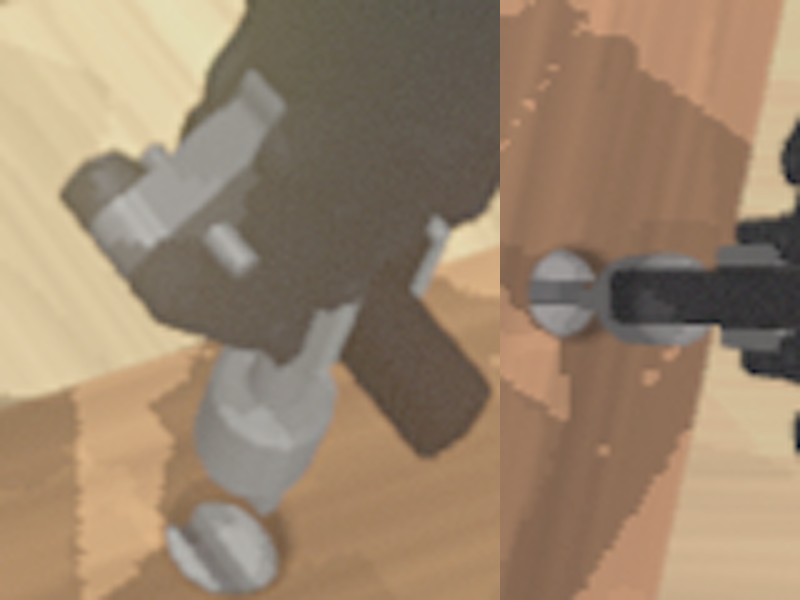

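The side crop shows the key hanging upright, its blade tip near (265,510), with the bar in the jaws (right end at 455,420). It sits about 4 mm along tool +x and about 5 mm lower than nominal. That fits the TCP drift logged while the jaws closed. I'll bring the tip just above the mouth and compare there.

```bash
python3 -m jog '[[[-0.01,-0.014,0.01],[-0.1,-0.15,0.7],0],[[0,0,0],[0,0,1],0],[[0,0,0],[0,0,1],0]]'
python3 -c "
from h import *
togo(.531,-.2247,.1715,90.5)"
```

```text
time_s: 10.6
ee_pos: [0.531, -0.2245, 0.1708]
tool_rot: [179.9, 0.1, 90.7]
wrist_force: [-0.1, 0.5, -0.9]
opening: 0.0126
t 10.6 pos [ 0.531  -0.2245  0.1708] rot [179.8628   0.0697  90.694 ] F [-0.1022  0.4501 -0.9179] M [-0.0254 -0.0446 -0.0044] open 0.0126 q6 -34.9
 togo cm [-0.0168  0.001  -0.0716] turn [0.0024 0.0012 0.0034]
```

```bash
python3 -c "
from h import *
overlay('ov2',.0125,.0036)
a=cv2.imread('pics/ov2.png')
s=cv2.imread('pics/ov2_side.png');t=cv2.imread('pics/ov2_top.png')
g=lambda im:np.clip(255*(im/255.)**.6,0,255).astype(np.uint8)
c=np.hstack([g(cv2.resize(s[345:420,365:432],(400,448),interpolation=2)),a[:448,400:]])
c=np.vstack([c,np.hstack([a[280:432,:400],g(cv2.resize(t[279:317,450:550],(400,152),interpolation=2))])])
cv2.imwrite('pics/v8.png',c)"
```

```text
(no output)
```

View pics/v8.png

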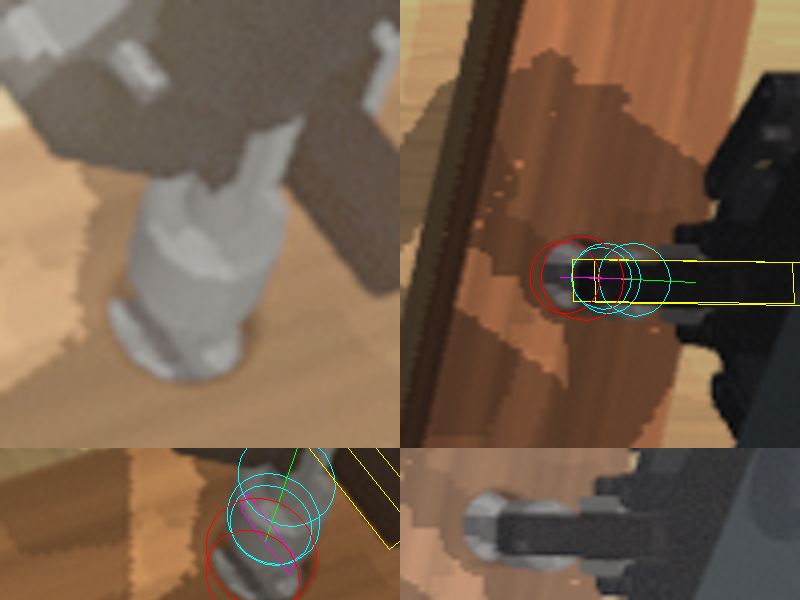

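The wireframe of the key and the mouth circles agree with both pictures to about 2 mm. In the side panel the blade is over the mouth at about (175,300). I'll descend in small steps.

```bash
python3 -m jog '[[[0,0,0],[0,0,0.3],0],[[0,0,0],[0,0,0.3],0],[[0,0,0],[0,0,0.3],0],[[0,0,0],[0,0,0.3],0]]'
python3 -c "
from h import *
togo(.531,-.2247,.1435,90.5)"
```

```text
time_s: 11.2
ee_pos: [0.5307, -0.2243, 0.1575]
tool_rot: [179.9, 0.0, 90.7]
wrist_force: [0.1, -0.4, -2.0]
opening: 0.0128
t 11.2 pos [ 0.5307 -0.2243  0.1575] rot [179.9426   0.0113  90.6989] F [ 0.1033 -0.3782 -2.046 ] M [0.004  0.0309 0.0223] open 0.0128 q6 -34.9
 togo cm [-0.0373  0.0233  1.3992] turn [0.001  0.0002 0.0035]
```

```bash
python3 -m jog '[[[0,0,0],[0,0,0.3],0],[[0,0,0],[0,0,0.25],0],[[0,0,0],[0,0,0.25],0],[[0,0,0],[0,0,0.25],0]]'
python3 -c "
from h import *
togo(.531,-.2247,.1435,90.5)"
```

```text
time_s: 11.7
ee_pos: [0.5311, -0.2244, 0.1466]
tool_rot: [179.9, 0.0, 90.7]
wrist_force: [1.6, 0.5, 0.3]
opening: 0.0132
t 11.7 pos [ 0.5311 -0.2244  0.1466] rot [179.8825   0.0219  90.6908] F [1.5984 0.4696 0.2602] M [ 0.1229 -0.1674 -0.0324] open 0.0132 q6 -34.9
 togo cm [-0.0316 -0.015   0.3124] turn [0.0021 0.0004 0.0033]
```

```bash
python3 -m jog '[[[0,0,0],[0,0.03,0.2],0],[[0,0,0],[0,0.03,0.2],0],[[0,0,0],[0,0,0.2],0]]'
python3 -c "
from h import *
togo(.531,-.2247,.1315,90.5)"
```

```text
time_s: 12.08
ee_pos: [0.532, -0.2243, 0.1404]
tool_rot: [179.9, 0.0, 90.7]
wrist_force: [0.8, -0.6, -1.0]
opening: 0.0124
t 12.07 pos [ 0.532  -0.2243  0.1404] rot [179.8502   0.0223  90.6949] F [ 0.8284 -0.6225 -1.0148] M [ 0.0656 -0.0566  0.0278] open 0.0124 q6 -34.9
 togo cm [-0.0361 -0.1075  0.8943] turn [0.0026 0.0004 0.0034]
```

```bash
python3 -m jog '[[[0,0,0],[0,0,0.2],0],[[0,0,0],[0,0,0.2],0],[[0,0,0],[0,0,0.2],0]]'
python3 -c "
from h import *
togo(.531,-.2247,.1315,90.5)"
```

```text
time_s: 12.45
ee_pos: [0.532, -0.2243, 0.1339]
tool_rot: [179.9, 0.0, 90.7]
wrist_force: [0.8, 1.1, -0.3]
opening: 0.0131
t 12.45 pos [ 0.532  -0.2243  0.1339] rot [179.8565   0.0122  90.6954] F [ 0.7522  1.0692 -0.3393] M [ 0.1226 -0.1234 -0.0252] open 0.0131 q6 -34.9
 togo cm [-0.0434 -0.1023  0.243 ] turn [0.0025 0.0002 0.0034]
```

```bash
python3 -m jog '[[[0,0,0],[0,0,0.2],0],[[0,0,0],[0,0,0.15],0],[[0,0,0],[0,0,0.1],0]]'
python3 -c "
from h import *
togo(.531,-.2247,.1315,90.5)"
```

```text
time_s: 12.82
ee_pos: [0.5325, -0.2246, 0.1313]
tool_rot: [179.8, 0.0, 90.7]
wrist_force: [-3.3, 1.5, 5.1]
opening: 0.013
t 12.82 pos [ 0.5325 -0.2246  0.1313] rot [179.8465   0.0385  90.7012] F [-3.2515  1.5437  5.1296] M [0.5146 0.5976 0.0094] open 0.013 q6 -34.9
 togo cm [-0.0044 -0.1486 -0.024 ] turn [0.0027 0.0007 0.0035]
```

Contact at 5 N with the tip reckoned at 32 mm below the mouth, so the blade went straight home. Next I'll turn about the key's axis, 3.6 mm along tool x from the TCP, in small rows.

```bash
python3 -m jog '[[[0,0,0],[0,-0.1,0],0],[[0,0,-0.08],[0,0.03,0],0],[[0,0,-0.08],[0,0.03,0],0],[[0,0,-0.08],[0,0.03,0],0]]'
cat >> h.py <<'E'
def rot(d=.0036,off=.0125):
    s=ctrl.state();R=Ro.from_euler("xyz",s["tool_rot"],degrees=True); a=s["ee_pos"]+R.apply([d,0,-off]); t=s["ee_pos"]+R.apply([d,0,.1-off])
    print("t",round(s["time_s"],2),"rot",s["tool_rot"],"F",s["wrist_force"],"M",s["wrist_torque"],"tip-bore mm",(t-[.531,-.221,.076])*1e3,"corr cm tool xyz",R.inv().apply(np.array([.531,-.221,.044])-t)*100,"yaw to 166.7",166.7-s["tool_rot"][2],"open",s["opening"])
E
python3 -c "
from h import *
rot()"
```

```text
time_s: 13.32
ee_pos: [0.5334, -0.224, 0.1313]
tool_rot: [179.6, 0.1, 104.8]
wrist_force: [0.2, 0.8, 0.3]
opening: 0.0128
t 13.32 rot [179.6354   0.0673 104.7897] F [0.2166 0.8169 0.3065] M [ 0.2517  0.0307 -0.1334] tip-bore mm [  2.0494   0.5462 -32.1772] corr cm tool xyz [-0.0005 -0.212  -0.0191] yaw to 166.7 61.91025027042107 open 0.012836992484625134
```

```bash
python3 -m jog '[[[0,0,-0.09],[0,0,0],0],[[0,0,-0.09],[0,0.02,0.02],0],[[0,0,-0.09],[0,0.02,0.02],0],[[0,0,-0.09],[0,0.02,0.02],0]]'
python3 -c "
from h import *
rot()"
```

```text
time_s: 13.82
ee_pos: [0.5344, -0.2233, 0.1313]
tool_rot: [179.6, 0.2, 126.0]
wrist_force: [-1.2, 1.1, 2.4]
opening: 0.0129
t 13.82 rot [179.5596   0.1851 125.9602] F [-1.1548  1.1255  2.3698] M [ 0.3232  0.039  -0.2044] tip-bore mm [  2.0068   0.7528 -32.1974] corr cm tool xyz [ 0.0568 -0.2065 -0.0215] yaw to 166.7 40.739751923449006 open 0.012932028141324312
```

```bash
python3 -m jog '[[[0,0,-0.09],[0,0.02,0.02],0],[[0,0,-0.09],[0,0.02,0.02],0],[[0,0,-0.09],[0,0.02,0.02],0],[[0,0,-0.09],[0,0.02,0.02],0]]'
python3 -c "
from h import *
rot()"
```

```text
time_s: 14.32
ee_pos: [0.5351, -0.2223, 0.1313]
tool_rot: [179.6, 0.3, 147.1]
wrist_force: [-0.2, 0.2, 0.6]
opening: 0.0127
t 14.32 rot [179.5515   0.299  147.1397] F [-0.1715  0.2346  0.5853] M [ 0.3689  0.175  -0.169 ] tip-bore mm [  1.8269   1.0107 -32.1721] corr cm tool xyz [ 0.0985 -0.1839 -0.0192] yaw to 166.7 19.560335553468832 open 0.012651665365065486
```

```bash
python3 -m jog '[[[0,0,-0.09],[0,0.02,0.02],0],[[0,0,-0.09],[0,0.02,0.02],0],[[0,0,-0.09],[0,0.02,0.02],0],[[0,0,-0.07],[0,0.02,0.02],0],[[0,0,0],[0,0,0],0]]'
python3 -c "
from h import *
rot()"
```

```text
time_s: 14.95
ee_pos: [0.5352, -0.221, 0.1313]
tool_rot: [179.6, 0.4, 167.1]
wrist_force: [-0.8, 1.2, -0.5]
opening: 0.0125
t 14.95 rot [179.5837   0.3911 167.1017] F [-0.8003  1.2424 -0.4896] M [ 0.2181  0.093  -0.1746] tip-bore mm [  1.4327   1.2737 -32.1989] corr cm tool xyz [ 0.1111 -0.156  -0.0218] yaw to 166.7 -0.4016714173907019 open 0.012462168409591023
```

Bar yaw is within 0.4° of the timber and the blade is still home. I'll open and withdraw straight up.

```bash
python3 -m jog '[[[0,0,0],[0,0,0],0.3],[[0,0,0],[0,0,0],0.6],[[0,0,0],[0,0,0],1],[[0,0,0],[0,0,0],1],[[0,0,0],[0,0,0],1],[[0,0,0],[0,0,-0.5],1],[[0,0,0],[0,0,-1],1],[[0,0,0],[0,0,-2],1],[[0,0,0],[0,0,-3],1],[[0,0,0],[0,0,-4],1],[[0,0,0],[0,0,-4],1]]'
```

```text
time_s: 16.32
ee_pos: [0.5326, -0.2214, 0.2799]
tool_rot: [179.6, 0.2, 167.0]
wrist_force: [-0.1, -0.8, -0.6]
opening: 0.0857
```

```bash
python3 -m jog '[[[0,0,0],[-4,3,-3],1],[[0,0,0],[4,-5,0],1],[[0,0,0],[4,-5,0],1],[[0,0,0],[4,-5,0],1],[[0,0,0],[4,-5,0],1],[[0,0,0],[0,0,0],1]]'
python3 - <<'E'
from h import *
a=ctrl.capture("top");b=ctrl.capture("side")
cv2.imwrite("pics/end_top.png",a[:,:,::-1]);cv2.imwrite("pics/end_side.png",b[:,:,::-1])
o=np.hstack([cv2.resize(b[250:450,300:500],(400,400),interpolation=2),cv2.resize(a[180:380,400:600],(400,400),interpolation=2)])
cv2.imwrite("pics/v9.png",o[:,:,::-1])
print(ctrl.state()["ee_pos"],ctrl.state()["time_s"])
for c in("top","side"):
  for t in("key_bar","jar_mid","bitcase_mid"): print(c,t,[(np.round(np.array(d["box"])*[640,480,640,480],1).tolist(),round(d["p"],2)) for d in ctrl.find_in(c,t)][:5])
E
```

```text
time_s: 17.08
ee_pos: [0.3833, -0.3592, 0.3189]
tool_rot: [-180.0, 0.9, 167.5]
wrist_force: [-0.2, 0.8, 0.7]
opening: 0.0859
[ 0.3857 -0.3574  0.3189] 17.175
top key_bar [([236.7, 166.1, 40.6, 43.2], 0.88), ([182.4, 345.9, 45.8, 78.6], 0.86), ([465.8, 274.1, 37.5, 51.6], 0.73), ([67.8, 246.9, 76.9, 59.1], 0.73)]
top jar_mid [([313.0, 333.8, 37.6, 34.9], 0.74)]
top bitcase_mid [([311.8, 199.4, 44.4, 63.0], 0.98), ([420.4, 182.6, 106.1, 197.5], 0.58)]
side key_bar [([120.9, 171.2, 81.5, 83.6], 0.69), ([370.5, 360.8, 32.6, 22.0], 0.49)]
side jar_mid [([230.8, 282.4, 40.1, 55.9], 0.91)]
side bitcase_mid [([325.0, 233.5, 69.1, 57.6], 0.6)]
```

View pics/v9.png

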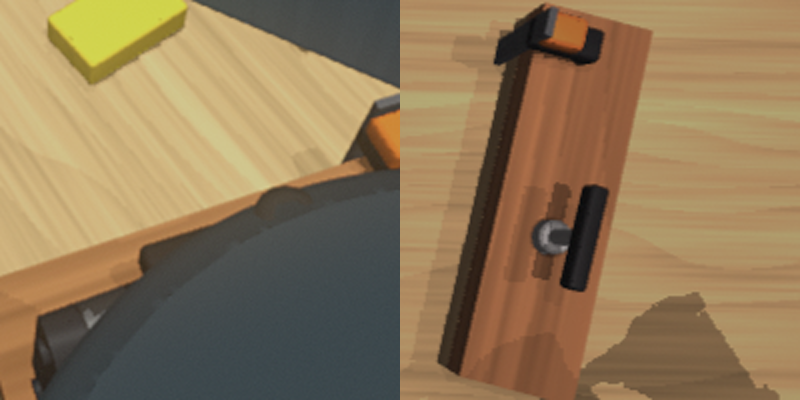

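The top picture shows the key standing alone in the hole (collar at crop 548,237) with its bar (585,238) parallel to the timber. In the side view the arm hides it. I'll fit the bar in the top view numerically.

Run:
```python
from h import *
t=cv2.imread("pics/end_top.png"); m=np.zeros((480,640),np.float32); g=t.max(2)
m[268:330,478:508]=g[268:330,478:508]<52
n,l,st,_=cv2.connectedComponentsWithStats(m.astype(np.uint8)); i=1+st[1:,4].argmax(); m=(l==i).astype(np.float32); print(st[i])
for z in(.134,.146):
    r=fitbar({"top":m},(.531,-.221,-.23),z); print(z,r[:2],np.degrees(r[2]),"err vs timber deg",np.degrees(r[2])+13.27,r[3:])
```

```text
[478 273  26  53 701]
0.134 (np.float64(0.5324684776506461), np.float64(-0.21893356295188932)) -14.654208650474187 err vs timber deg -1.3842086504741875 (np.float64(3.499541108021246e-06), np.float64(179.18750000000367))
0.146 (np.float64(0.5327217342442321), np.float64(-0.21475119119852507)) -14.350830487861934 err vs timber deg -1.0808304878619346 (np.float64(-1.6708198214404923), np.float64(203.39999166271554))
```

```bash
python3 -c "
from plant import ctrl
print(ctrl.sign_off())"
```

```text
the job is handed in; nothing more can be done
None
```

The key is standing in the timber's hole with its blade home in the slot and its bar along the timber. The job was handed in at about 17 s of the 72 s. No verdict was reported.

**What I did:** I took the smaller black T-key from the block and lined its blade up with the slot, whose direction I measured in the pictures. Lowered gently, it dropped straight home without any searching turn; the highest force I read was about 5 N. I then turned the fastener about 76° with the key kept home, released the key and backed the arm away.

**Last checks:**
- **Depth:** with the key held home, the tip worked out at 32.2 mm below the mouth. This rests on my estimate of where the bar sat in the jaws. After release, the top picture agrees better with the home height than with one 12 mm higher.
- **Direction:** the bar is about 1.4° off the timber's length, against 8° allowed.
- **Position:** a fit to the final top picture puts the key's axis about 2 mm from my estimate of the hole's centre. Before release the arm's readings also gave about 2 mm.
- **Other things:** the jar and bit case were found in the same places as at the start. I did not check the screwdriver again, but the arm never went near it.

**What could not be checked or went off plan:** the arm hid the key in the last side picture, so the final check is from the top camera only. While the jaws closed, the arm drifted a few millimetres, so the grip was about 3.6 mm off the middle of the bar; I corrected for this in every later move.

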